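Plug the module into the measuring unit with its ejector levers

ROBOT

A 6-joint arm with a two-finger parallel gripper is mounted at the origin on the work surface. World frame = base frame: x ahead of the robot, y to its left, z up, the work surface at z = 0. Lengths are in mm, angles in rad, forces in N, time in s.
With the tool pointing down it reaches from about 350 to 850 mm from the base axis. Payload 8.1 kg.
Tool frame: the origin (TCP) lies on the centre line of the jaws, within the pads' length; the fingertips stand tcp_to_tips ahead of it and the grasp point (between the pads) lies 11 mm behind it (tcp_to_tips is the distance from the TCP to the fingertips, in mm); x points along the fingers, y is the direction in which the jaws open and shut, and the axes are right-handed (so a half turn about x gives the same grasp; the last joint's range is limited). The gripper opens to 93 mm and grips with 3 to 60 N. Pads are 15 mm wide; open, the fingers measure 128 mm over their backs; the gripper's body (75 mm by 188 mm) begins 65 mm behind the grasp point.
Start: joints at [1.05, 0.13, 1.488, -0, 1.523, -0.085], TCP at [253.261, 543.934, 226.635] pointing down, gripper open.
Joint ranges: [-2.96, 2.96], [-0.89, 2.26], [0.02, 2.5], [-1.34, 4.48], [0, 2.73], [-2.66, 2.66]. Speed limits (rad/s): [2.39, 2.39, 2.79, 3.14, 3.14, 3.14].

INTERFACE

Orientations are given as a unit quaternion [w, x, y, z].
In Python, from plant import * gives the robot as it stands. Calls block until the motion is done:
- move_to(position, orientation): joint-space move of the TCP to a pose.
- servo_line(position, attitude=None, velocity=150): straight line of the TCP; attitude=None keeps the orientation; velocity is the mean speed in mm/s.
- move_joints(angles): joint-space move.
- open_jaws() and grab(force=None): open the fingers fully, or close them until they stop; force is the grip in N (None keeps the last).
- pause(seconds).
- inverse_kinematics(position, orientation): joint angles nearest the present ones, or None.
- observe(): the state.
- snapshot(name): name is "side" or "top" or "wrist"; returns a dict with "pixels" (480x640x3 uint8, red, green, blue), "range_z" (480x640 float32, mm along the optical axis (not along the pixel's ray), 0 where there is no reading), "fx", "fy", "cx", "cy" (pixels), "D" ([k1, k2, p1, p2, k3] as OpenCV has them; the pictures are not rectified), "world_from_camera" (4x4, takes a point from camera to world coordinates). Camera axes: x right, y down, z forward; pixel columns grow to the right and rows downward; lengths in mm; the calibration is good to about 2 mm. A picture is of the moment at which its call begins.
A pose or a line that the arm cannot do raises Unreachable and nothing moves.
- close_job(): hands the job in, once; it reports no verdict.
Trained networks look in a picture, given as the dict that the camera call returned (one of the last four; its "shot" number tells which), for a name from the list of things; names that differ only in an ending like _2 or _b are one class to them, and where a whole thing is asked for, a point or a joint stands for the part that bears it (a point fixed in the world has none). Each returns a list of dicts, best first, with "p" (0 to 1); they miss things now and then, are a little off and sometimes report something else, mostly with a low value. They report only what shows in the picture. A call takes as long as a camera call. They do not tell look-alikes from the thing itself.
- find_in(query, picture): "bbox" ([centre column, centre row, width, height] in pixels, round what is visible of it).
- outline_of(query, picture): "pixels" (480x640 bool, what is visible of it) and "bbox" ([centre column, centre row, width, height] in pixels, round what is visible of it).
The state is a dict: "clock": time; "qpos": joint angles; "qvel": joint speeds; "joint_efforts": joint torques, N m; "position": TCP position; "tool_rot": TCP orientation; "wrist_force": force on the tool from outside, world axes, zero at the start; "moment": the same for the moment, N m; "finger_gap": opening from 0.0 (shut) to 1.0 (fully open).
Only numpy, scipy, OpenCV 4.12 (cv2) and the standard library are available. Lean on these libraries where they do the work, as an engineer would, in place of code of your own. Each camera call takes 0.05 s, during which the arm holds its last target.

TASK

Take the blue plug-in module out of its stand, swing both red ejector levers of the measuring unit well outward, let the module down into the guides until it rests there and let go of it. Then draw it fully home into the connector with the two levers, not by pushing on the module: swing them inward in turn, a little at a time so that it goes down level, until both are right in and hard home. Go by feel and do not force the levers, and leave the flask, the jar and the carton alone.

Things in the scene. Friction and masses are not known exactly. Their poses are not given: they have to be found in the camera images.
- unit: Fixed grey measuring unit 150 x 240 x 45 mm. Origin: middle of its underside; y along the card bay, z up. Bay on top, centred: dark guides at y = +-60..88 mm, up to 95 mm high plus flared lips to 105 mm, hold the module with 1.2 mm play across, 2 mm lengthwise. Lever pivots at x = 0, y = +-104, z = 67 mm. Module home: its origin at x = y = 0, z = 27 mm, its y along the unit's (either way round).
- lever_a (a joint): Angle (rad) of the red lever at the unit's +y end: 0 upright, + swings its top outward (to +y), stop at 1.05. Stiff (3 N at the tip), may break above 30 N. Beyond 0.85 the module's lug can pass down to its foot; swung in, its nose grips over the lug below about 0.6 and draws that end down (some 8 to 15 N) till the case meets the unit near 0 and the push turns hard; own stop at -0.10.
- lever_b (a joint): The same for the lever at the unit's -y end: 0 upright, + swings its top outward (to -y).
- lever_a_tip (a point): Top end of lever a, 62 mm from its pivot (z axis along the lever, y along the unit's y when upright). The lever is 8 mm thick and 9 mm wide; its thumb pad, the top 15 mm, is 10 mm thick (from 4 mm on the inner to 6 mm on the outer side, ribs on the outer) and 16 mm wide.
- lever_b_tip (a point): Top end of lever b, same shape, mirrored.
- module: Blue cased plug-in module, 0.3 kg: case 156 (y) x 20 (x) x 80 mm, from z = 18 to 98 mm; below it a contact edge 146 x 8 x 18 mm; at each end a steel lug at y = +-88, z = 40 mm, 8 mm thick. Origin: middle of the underside of the contact edge. Let down on the swung-out levers it rests 9 to 14 mm above home; the connector then resists with some 25 to 40 N in all, right to the end.
- stand: Fixed purple tray 170 x 250 mm, rim 18 mm high, with a black slotted stand 59 x 150 mm, 39 mm high, in which the module stands upright, its origin over the stand's at z = 5 mm; slot 23 mm wide and along y. Origin: middle of the tray's underside.
- flask: Stoppered conical glass flask, 66 mm across, 92 mm high, loose; origin under its centre. To be left alone.
- jar: Amber glass jar with a metal cap, 56 mm across, 62 mm high, loose; origin under its centre. To be left alone.
- carton: Small orange carton 36 x 56 x 16 mm, loose; origin under its centre. To be left alone.
There are look-alikes about, which are no part of the job. Of the things that look like the module, take the one that is nearest to the robot's base at the start.

How it is judged (in metres and radians):
On the way:
1. the module stands in the guides on the swung-out levers, let go, not yet in the connector (horizontal distance between module and unit below 0.004 m and z of module in the frame of unit between 0.033 and 0.046 m and contact force between the fingers and module below 0.1 N and linear speed of module below 0.02 m/s and value of joint each of lever_a, lever_b above 0.5 rad), for 0.2 s.
At the end, for the whole second after the job is handed in: the module stands in the bay (within 4 mm sideways of its place) with its case down on the unit (within 1.5 mm), both levers are in (below 0.04 rad), all at rest and let go (horizontal distance between module and unit below 0.004 m and z of module in the frame of unit below 0.0285 m and value of joint each of lever_a, lever_b below 0.04 rad and linear speed of module below 0.01 m/s); the robot touches nothing.
It fails at once if a lever is forced: the hand presses on it with more than 30 N (contact force between the fingers and lever_a above 30 N or contact force between the fingers and lever_b above 30 N).
It fails at once if the module is pushed in by hand: touched less than 5 mm above home instead of being drawn in by the levers (contact force between any of the fingers, the arm and module above 1 N and z of module in the frame of unit below 0.032 m and horizontal distance between module and unit below 0.02 m).
It fails at once if the module is cocked in the guides: its bay axis is more than 0.06 rad off the unit's (angle between the y axis of module and the y axis of unit, either way round above 0.06 rad and z of module in the frame of unit below 0.047 m and horizontal distance between module and unit below 0.02 m).
It fails at once if the flask, the jar or the carton is moved by more than 15 mm (distance of any of flask, jar, carton from where it was at the start of the episode above 0.015 m).
It also fails if it takes over 72 s, if anything falls off the work surface, if the arm or the gripper's body presses on something with over 40 N, if the wrist force passes 120 N, or if a joint passes its speed limit or range.

## Working session

There is one attempt and no reset: what is moved stays moved. The work goes in short steps, each a Python script; the robot and the scene stay as the last script left them, time stands still between calls to the robot, and variables do not carry over. Pictures are saved under pics/ and viewed, and the job is handed in when it is done.

```bash
ls; mkdir -p pics; cat > h.py <<'E'
from plant import *
import numpy as np, cv2
def save(p,n): cv2.imwrite('pics/'+n,cv2.cvtColor(p['pixels'],cv2.COLOR_RGB2BGR))
def pts(p,mask=None):
    z=p['range_z']; m=z>0
    if mask is not None: m=m&mask
    v,u=np.nonzero(m)
    K=np.array([[p['fx'],0,p['cx']],[0,p['fy'],p['cy']],[0,0,1.]])
    xy=cv2.undistortPoints(np.stack([u,v],1).astype(np.float64).reshape(-1,1,2),K,np.array(p['D'])).reshape(-1,2)
    zz=z[v,u]; P=np.c_[xy*zz[:,None],zz]
    T=np.array(p['world_from_camera']); return P@T[:3,:3].T+T[:3,3],u,v
E
python3 - <<'E'
from h import *
for n in['top','side','wrist']:
    p=snapshot(n); save(p,n+'0.png'); np.save('/tmp/%s.npy'%n,p,allow_pickle=True)
    print(n,np.round(p['world_from_camera'],3).tolist(),p['fx'])
    for q in['unit','module','stand','lever_a','flask','jar','carton']:
        print(q,[(np.round(d['bbox']).tolist(),round(d['p'],2)) for d in find_in(q,p)])
print(observe())
E
```

```text
pics
top [[-0.026, -0.983, 0.181, 481.296], [-1.0, 0.028, 0.004, -71.566], [-0.009, -0.181, -0.983, 1021.97], [0.0, 0.0, 0.0, 1.0]] 460.18801682908355
unit [([204.0, 301.0, 148.0, 74.0], 0.61)]
module [([434.0, 180.0, 52.0, 66.0], 0.98), ([357.0, 317.0, 85.0, 24.0], 0.93), ([489.0, 273.0, 56.0, 81.0], 0.56)]
stand [([357.0, 319.0, 129.0, 99.0], 0.64), ([359.0, 318.0, 83.0, 21.0], 0.41)]
lever_a [([262.0, 290.0, 29.0, 8.0], 0.44), ([144.0, 299.0, 32.0, 8.0], 0.43)]
flask [([293.0, 199.0, 27.0, 37.0], 0.88)]
jar []
carton [([365.0, 221.0, 22.0, 28.0], 0.79)]
side [[-0.993, -0.083, 0.087, 567.643], [-0.12, 0.726, -0.677, 565.685], [-0.007, -0.682, -0.731, 755.135], [0.0, 0.0, 0.0, 1.0]] 458.5644406708855
unit [([362.0, 360.0, 101.0, 174.0], 0.85)]
module [([393.0, 228.0, 24.0, 78.0], 0.95), ([361.0, 152.0, 70.0, 44.0], 0.83), ([275.0, 172.0, 47.0, 57.0], 0.8)]
stand [([395.0, 247.0, 90.0, 93.0], 0.82), ([393.0, 227.0, 24.0, 80.0], 0.44)]
lever_a [([366.0, 292.0, 9.0, 39.0], 0.69), ([364.0, 413.0, 8.0, 21.0], 0.63)]
flask [([259.0, 269.0, 31.0, 44.0], 0.77)]
jar [([258.0, 366.0, 34.0, 42
[... 267 characters left out ...]
_a []
flask []
jar []
carton []
{'clock': 1.2, 'qpos': array([ 1.04964171e+00,  1.30395739e-01,  1.48820218e+00, -9.84815600e-06,
        1.52301178e+00, -8.54228510e-02]), 'qvel': array([ 0.00049965, -0.00017172,  0.00194552,  0.000264  ,  0.00040197,
        0.00069662]), 'joint_efforts': array([ 8.43233101e-04, -5.59769189e+01, -4.92053103e+01,  7.67635647e-02,
        2.27936637e-02,  3.59960040e-06]), 'position': array([253.23938425, 543.93819488, 226.63656955]), 'tool_rot': array([ 0.69039301,  0.15283167,  0.69038997, -0.15284524]), 'wrist_force': array([ 0.36333236, -0.37498185, -0.2413919 ]), 'moment': array([-0.01378006,  0.01575621, -0.00866021]), 'finger_gap': 0.9964422331113247}
```

View pics/top0.png

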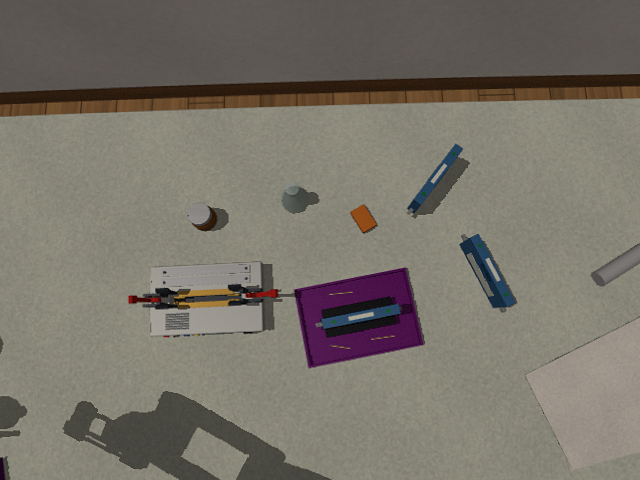

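View pics/side0.png

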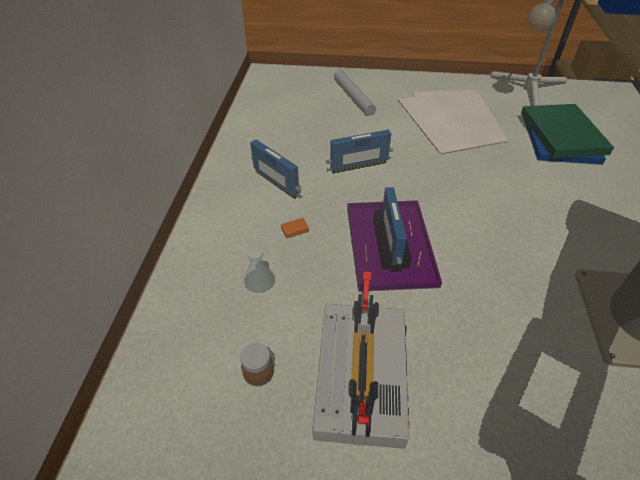

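```bash
python3 -c "
import plant;print([n for n in dir(plant) if n[0]!='_']);print(getattr(plant,'tcp_to_tips',None))"
```

```text
['Unreachable', 'close_job', 'find_in', 'grab', 'inverse_kinematics', 'move_joints', 'move_to', 'observe', 'open_jaws', 'outline_of', 'pause', 'servo_line', 'snapshot', 'tcp_to_tips']
8.0
```

```bash
python3 - <<'E'
import numpy as np,cv2
from h import pts
for n in['top','side']:
    p=np.load('/tmp/%s.npy'%n,allow_pickle=True).item()
    P,u,v=pts(p); rgb=p['pixels'][v,u].astype(int)
    hsv=cv2.cvtColor(p['pixels'],cv2.COLOR_RGB2HSV)[v,u].astype(int)
    def rep(nm,m):
        Q=P[m]; 
        if len(Q)<5: print(nm,len(Q));return
        (c,s,a)=cv2.minAreaRect(Q[:,:2].astype(np.float32))
        print(n,nm,len(Q),'rect',np.round(c,1),np.round(s,1),round(a,2),'zpct',np.round(np.percentile(Q[:,2],[2,50,98]),1))
    if n=='top': box=lambda a,b,c,d:(u>a)&(u<b)&(v>c)&(v<d)
    else: box=None
    roi_u=(P[:,0]>300)&(P[:,0]<500)&(P[:,1]>-20)&(P[:,1]<420)
    print(n,'table',np.median(P[(P[:,2]<15)&(P[:,2]>-15)][:,2]))
    if n=='top':
        U=box(140,272,255,345); M=box(295,425,265,370)
    else:
        U=(u>305)&(u<415)&(v>295)&(v<450); M=(u>340)&(u<445)&(v>180)&(v<290)
    rep('unit top',U&(abs(P[:,2]-45)<6))
    red=(rgb[:,0]>120)&(rgb[:,1]<60)&(rgb[:,2]<70)
    Ub=(u>120)&(u<290)&(v>250)&(v<345) if n=='top' else (u>305)&(u<415)&(v>265)&(v<450)
    rep('red',Ub&red&(P[:,2]>30))
    for sgn in(0,1):
        mid=P[Ub&red&(P[:,2]>30)][:,1].mean()
        m=Ub&red&(P[:,2]>30)&((P[:,1]>mid) if sgn else (P[:,1]<=mid))
        rep('lever'+'-+'[sgn],m); Q=P[m]; 
        print(np.round(Q[np.argsort(Q[:,2])[::max(1,len(Q)//6)]],1).tolist())
    rep('guides',U&(P[:,2]>88)&(P[:,2]<112)&~red)
    rep('module top',M&(abs(P[:,2]-103)<6))
    rep('mod all>60',M&(P[:,2]>60))
    pur=(rgb[:,2]>rgb[:,1]+30)&(rgb[:,0]>rgb[:,1]+20)
    rep('tray',M&pur&(P[:,2]<30))
    for nm in['jar','flask','carton']: pass
E
```

```text
top table -0.19863754500431696
top unit top 6663 rect [541.1 176.4] [148.8 244.2] 1.33 zpct [40.8 44.8 48.5]
top red 129 rect [541.5 166.2] [ 13.7 283.5] 1.58 zpct [ 74.2  91.1 126.3]
top lever- 92 rect [545.8  55.3] [60.9 13.7] 89.12 zpct [ 73.7  91.4 103.3]
[[547.5, 65.3, 72.3], [540.7, 60.1, 80.3], [544.1, 47.1, 86.0], [541.5, 38.4, 91.2], [545.1, 35.7, 96.5], [538.7, 27.4, 99.7], [540.4, 24.9, 104.0]]
top lever+ 37 rect [538.4 286.7] [42.8 11.7] 89.58 zpct [ 77.8  86.1 127.4]
[[540.4, 281.4, 76.3], [540.1, 278.0, 79.9], [542.0, 271.6, 80.6], [537.4, 265.3, 86.1], [534.6, 307.1, 123.6], [538.3, 304.7, 125.0], [540.0, 301.3, 128.6]]
top guides 402 rect [541.6 162.7] [ 42.7 262.3] 1.54 zpct [ 89.4 101.2 107. ]
top module top 830 rect [ 494.6 -144.4] [ 21.1 155.8] 9.52 zpct [ 99.  102.6 105.8]
top mod all>60 837 rect [ 494.6 -144.4] [ 21.1 155.8] 9.52 zpct [ 98.8 102.6 105.8]
top tray 6560 rect [ 495.7 -147.2] [169.  253.9] 9.61 zpct [ 0.9  5.  19.5]
side table 0.9901090864820503
side unit top 9681 rect [542.8 179.9] [148.9 243.3] 1.54 zpct [42.3 45.8 48.6]
side red 199 rect [543.7 168.5] [ 14.3 287.2] 1.52 zpct [ 71.8  94.6 127. ]
side lever- 73 rect [544.8  57.5] [12.9 65.9] 4.85 zpct [ 70.6  90.7 104.9]
[[543.3, 79.2, 68.9], [541.5, 87.3, 74.4], [549.3, 52.9, 84.1], [543.1, 79.5, 90.7], [550.7, 40.4, 94.6], [540.3, 35.9, 99.2], [550.3, 25.5, 105.3]]
side lever+ 126 rect [541.7 289.6] [14.1 44.8] 4.83 zpct [ 79.1 123.1 127.1]
[[543.1, 279.9, 79.0], [543.6, 273.1, 81.2], [544.1, 270.2, 85.0], [539.9, 310.8, 123.2], [537.4, 308.6, 125.5], [544.3, 308.4, 126.4]]
side guides 569 rect [543.6 174.2] [ 42.5 188.8] 1.24 zpct [ 89.7 102.5 107.6]
side module top 625 rect [504.6 -88.5] [264.6  64.8] 81.63 zpct [ 98.1 103.5 106.1]
side mod all>60 1050 rect [506.2 -81.4] [279.3  66.5] 81.74 zpct [ 62.5 101.9 106. ]
side tray 3828 rect [ 496.7 -142.1] [168.9 252.3] 9.76 zpct [ 3.1  6.1 20. ]
```

```bash
python3 - <<'E'
import numpy as np,cv2
for n,b in(('top',(120,250,440,345)),('side',(300,180,445,450))):
    p=np.load('/tmp/%s.npy'%n,allow_pickle=True).item()
    c=p['pixels'][b[1]:b[3],b[0]:b[2]]
    f=min(800/c.shape[1],600/c.shape[0])
    cv2.imwrite(f'pics/{n}_z.png',cv2.cvtColor(cv2.resize(c,None,fx=f,fy=f,interpolation=cv2.INTER_CUBIC),cv2.COLOR_RGB2BGR))
E
```

```text
(no output)
```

View pics/top_z.png

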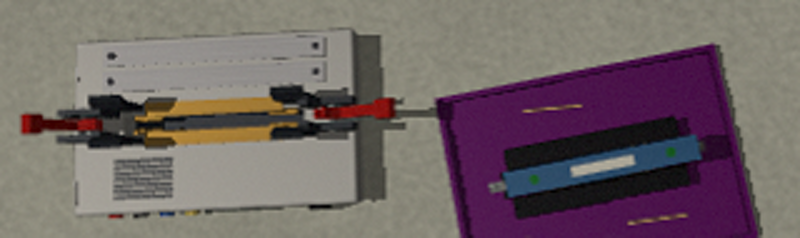

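View pics/side_z.png

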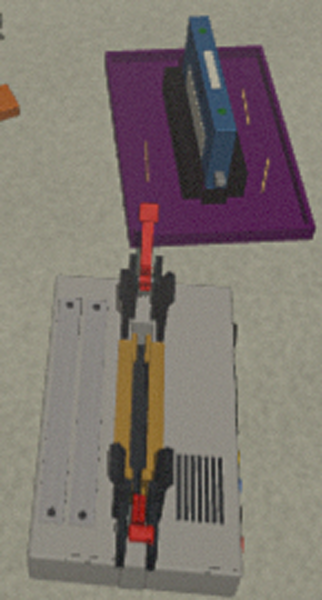

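```bash
cat >> h.py <<'E'
from scipy.spatial.transform import Rotation as R
def down(phi):
    y=np.array([np.cos(phi),np.sin(phi),0]);x=np.array([0,0,-1.]);z=np.cross(x,y)
    q=R.from_matrix(np.stack([x,y,z],1)).as_quat(); return [q[3],q[0],q[1],q[2]]
def M(o):
    q=o['tool_rot']; T=np.eye(4);T[:3,:3]=R.from_quat([q[1],q[2],q[3],q[0]]).as_matrix();T[:3,3]=o['position'];return T
E
python3 - <<'E'
from h import *
o=observe();T=M(o);print(np.round(T,3).tolist())
C=np.array(np.load('/tmp/wrist.npy',allow_pickle=True).item()['world_from_camera'])
TC=np.linalg.inv(T)@C;print(np.round(TC,3).tolist()); np.save('/tmp/TC.npy',TC)
for p,ph in(((542,178,250),0.024),((542,178,250),0.024+np.pi),((495,-144,200),.166),((495,-144,200),.166+np.pi)):
    j=inverse_kinematics(p,down(ph)); print(p,ph,None if j is None else np.round(j,2))
    t=np.eye(4);q=down(ph);t[:3,:3]=R.from_quat([q[1],q[2],q[3],q[0]]).as_matrix();t[:3,3]=p
    print((t@TC)[:3,2:].round(2).tolist())
E
```

```text
[[0.0, 0.422, 0.907, 253.239], [-0.0, 0.907, -0.422, 543.938], [-1.0, -0.0, 0.0, 226.637], [0.0, 0.0, 0.0, 1.0]]
[[0.001, -0.28, 0.96, -157.873], [1.0, 0.0, -0.001, 0.854], [0.0, 0.96, 0.28, -77.831], [0.0, 0.0, 0.0, 1.0]]
(542, 178, 250) 0.024 [ 0.23  0.04  1.54 -0.    1.56  0.2 ]
[[0.01, 540.99], [-0.28, 255.83], [-0.96, 407.87]]
(542, 178, 250) 3.165592653589793 None
[[-0.01, 543.01], [0.28, 100.17], [-0.96, 407.87]]
(495, -144, 200) 0.166 [-0.38 -0.09  1.76 -0.    1.47 -0.55]
[[0.05, 482.98], [-0.28, -67.1], [-0.96, 357.87]]
(495, -144, 200) 3.307592653589793 [-0.38 -0.09  1.76 -0.    1.47  2.59]
[[-0.05, 507.02], [0.28, -220.9], [-0.96, 357.87]]
```

```bash
python3 - <<'E'
from h import *
move_to([542,200,250],down(0.024)); 
p=snapshot('wrist'); save(p,'w1.png'); np.save('/tmp/w1.npy',p,allow_pickle=True)
print(observe()['clock'])
P,u,v=pts(p); rgb=p['pixels'][v,u].astype(int)
red=(rgb[:,0]>110)&(rgb[:,1]<60)&(rgb[:,2]<70)&(P[:,2]>30)&(P[:,2]<140)
for s in(-1,1):
    m=red&((P[:,1]-178)*s>0);Q=P[m];print(s,len(Q),np.round(np.percentile(Q,[1,50,99],axis=0),1).tolist())
Q=P[(abs(P[:,2]-45)<5)&(abs(P[:,0]-542)<90)&(abs(P[:,1]-178)<140)]
print(cv2.minAreaRect(Q[:,:2].astype(np.float32)))
for z0,z1 in((92,98),(98,103),(103,109)):
    Q=P[(P[:,2]>z0)&(P[:,2]<z1)&(abs(P[:,0]-542)<40)&(abs(P[:,1]-178)<100)&~red]
    for s in(-1,1):
        for t in (-1,1):
            q=Q[((Q[:,1]-178)*s>0)&((Q[:,0]-542)*t>0)]
            if len(q)>3: print(z0,s,t,len(q),np.round(np.percentile(q,[2,50,98],axis=0),1)[:,:2].tolist())
E
```

```text
2.9
-1 44 [[541.5, 24.4, 71.8], [546.7, 27.0, 103.1], [553.6, 78.9, 104.9]]
1 508 [[532.5, 265.7, 78.2], [540.4, 304.3, 123.0], [547.8, 312.1, 126.7]]
((543.335693359375, 179.51052856445312), (149.0092010498047, 239.79945373535156), 1.3930468559265137)
92 -1 -1 100 [[528.2, 91.1], [534.0, 99.0], [538.6, 119.3]]
92 -1 1 111 [[544.3, 79.6], [556.2, 99.3], [561.7, 120.1]]
92 1 -1 139 [[525.2, 241.1], [530.6, 262.0], [535.1, 266.7]]
92 1 1 127 [[547.8, 241.5], [552.6, 262.4], [556.9, 267.2]]
98 -1 -1 93 [[524.2, 94.0], [531.9, 109.5], [533.1, 119.2]]
98 -1 1 100 [[557.0, 94.4], [558.8, 109.2], [564.9, 120.3]]
98 1 -1 120 [[520.4, 239.5], [528.2, 252.0], [529.9, 264.4]]
98 1 1 131 [[553.5, 240.4], [555.1, 252.7], [562.6, 265.3]]
103 -1 -1 217 [[524.1, 93.2], [527.8, 106.5], [530.6, 119.2]]
103 -1 1 205 [[559.6, 94.3], [563.0, 107.2], [566.5, 119.8]]
103 1 -1 284 [[520.5, 239.9], [523.9, 252.3], [527.6, 264.1]]
103 1 1 275 [[555.9, 240.7], [559.3, 253.2], [562.9, 264.7]]
```

View pics/w1.png

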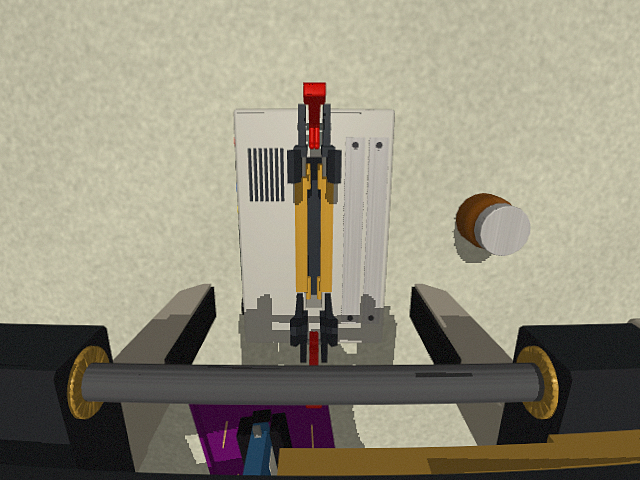

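```bash
cat >> h.py <<'E'
UX,UY,PH=543.4,179.5,0.025
def W(ly,lx=0): # unit frame -> world xy
    return np.array([UX-np.sin(PH)*ly+np.cos(PH)*lx, UY+np.cos(PH)*ly+np.sin(PH)*lx])
Q0=down(PH); HF=7.5
def goto(ly,tipz,v=150,lx=0):
    p=W(ly,lx); servo_line([p[0],p[1],tipz+8],Q0,velocity=v)
def F():
    o=observe(); f=np.array(o['wrist_force']); return f[1]*np.cos(PH)-f[0]*np.sin(PH), f[2], o
def pushout(s,t0,t1,lim=12,n=0.06):
    for th in np.arange(t0,t1+1e-6,n):
        ly=104+50*np.sin(th)-4*np.cos(th)-HF; z=67+50*np.cos(th)+4*np.sin(th)
        goto(s*ly,z,80); fy,fz,o=F(); print('th %.2f fy %.1f fz %.1f t %.2f'%(th,fy,fz,o['clock']))
        if np.hypot(fy,fz)>lim: print('stop');break
E
python3 - <<'E'
from h import *
grab(20)
goto(104,200); goto(104,112); print(F()[:2],observe()['clock'],observe()['finger_gap'])
pushout(1,0.34,1.0)
E
```

```text
(np.float64(0.4720724361186755), np.float64(0.36014249094389383)) 5.8583 0.0027148368528189114
th 0.34 fy -0.1 fz 0.1 t 6.11
th 0.40 fy -0.3 fz 2.1 t 6.36
th 0.46 fy -1.0 fz 2.4 t 6.61
th 0.52 fy -0.4 fz 1.8 t 6.86
th 0.58 fy -0.9 fz 1.8 t 7.11
th 0.64 fy -1.2 fz 1.1 t 7.36
th 0.70 fy -1.0 fz 0.7 t 7.61
th 0.76 fy -2.1 fz 0.3 t 7.86
th 0.82 fy -1.5 fz 0.8 t 8.11
th 0.88 fy -2.3 fz 0.4 t 8.36
th 0.94 fy -1.3 fz 0.1 t 8.61
th 1.00 fy -1.1 fz 0.1 t 8.86
```

```bash
python3 - <<'E'
from h import *
goto(125,150,300); goto(-125,150,400); 
pushout(-1,0.76,1.0)
goto(-125,170,300)
p=W(60); move_to([p[0],p[1],280],Q0)
q=snapshot('wrist'); save(q,'w2.png'); np.save('/tmp/w2.npy',q,allow_pickle=True)
s=snapshot('side'); save(s,'s2.png'); np.save('/tmp/s2.npy',s,allow_pickle=True)
open_jaws()
for p in(q,s):
    P,u,v=pts(p); rgb=p['pixels'][v,u].astype(int)
    red=(rgb[:,0]>110)&(rgb[:,1]<60)&(rgb[:,2]<70)&(P[:,2]>30)&(P[:,2]<140)&(abs(P[:,0]-UX)<30)
    for k in(-1,1):
        Q=P[red&((P[:,1]-UY)*k>0)];
        if len(Q)>4: print(k,len(Q),np.round(np.percentile(Q,[1,50,99],axis=0),1).tolist())
E
```

```text
th 0.76 fy 0.5 fz 0.7 t 10.67
th 0.82 fy 1.0 fz 0.4 t 10.92
th 0.88 fy 0.3 fz -0.8 t 11.17
th 0.94 fy -0.4 fz -0.0 t 11.42
th 1.00 fy -0.5 fz 1.3 t 11.67
-1 71 [[542.6, 25.3, 97.0], [546.9, 29.2, 100.4], [550.2, 35.2, 103.4]]
1 869 [[532.6, 270.6, 74.2], [540.2, 314.5, 90.8], [546.9, 338.1, 102.4]]
1 301 [[531.7, 270.9, 74.7], [539.6, 314.8, 91.7], [545.7, 339.0, 103.8]]
```

View pics/s2.png

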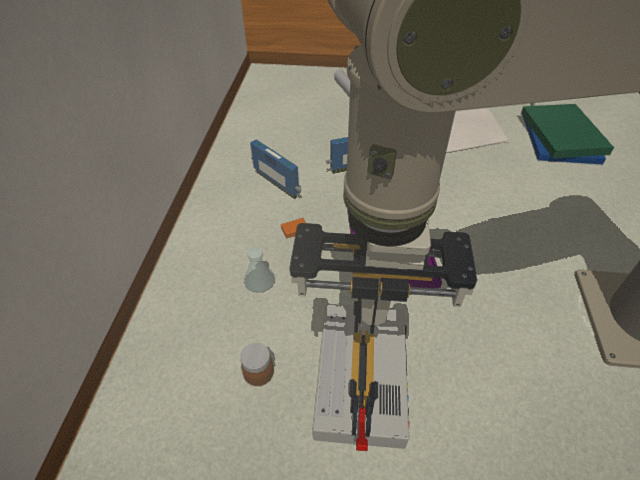

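```bash
python3 - <<'E'
from h import *
ph=0.166
move_to([491,-124,230],down(ph))
p=snapshot('wrist'); save(p,'w3.png'); np.save('/tmp/w3.npy',p,allow_pickle=True)
P,u,v=pts(p); rgb=p['pixels'][v,u].astype(int)
m=(abs(P[:,2]-103)<4)&(abs(P[:,0]-495)<50)&(abs(P[:,1]+145)<100)
print(m.sum(),np.median(P[m][:,2]),cv2.minAreaRect(P[m][:,:2].astype(np.float32)))
o=observe();print(o['clock'],o['finger_gap'])
E
```

```text
4743 102.83487505559594 ((497.0233459472656, -143.4142303466797), (21.281095504760742, 156.43553161621094), 10.136664390563965)
15.925 0.9952777068736988
```

View pics/w3.png

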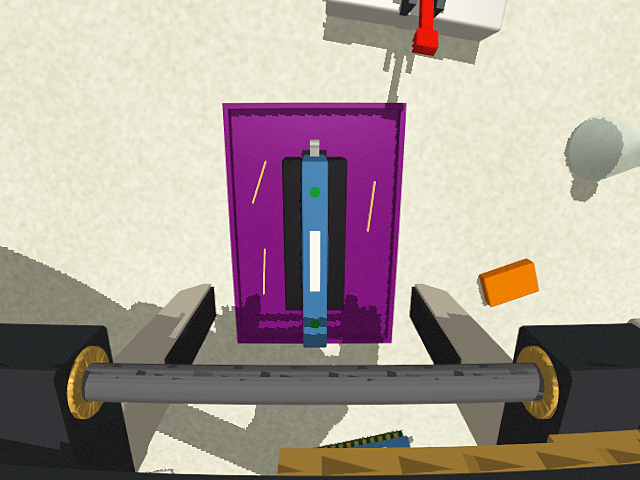

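```bash
python3 - <<'E'
from h import *
ph=0.172; q=down(ph)
servo_line([497,-143.4,150],q,velocity=200)
servo_line([497,-143.4,82],q,velocity=150); print(observe()['wrist_force'])
grab(35); o=observe(); print(o['finger_gap']*93,o['wrist_force'],o['clock'])
p=snapshot('wrist'); save(p,'w4.png'); np.save('/tmp/w4.npy',p,allow_pickle=True)
T=M(o); P,u,v=pts(p)
m=(abs(P[:,2]-103)<4)&(abs(P[:,0]-495)<50)&(abs(P[:,1]+145)<100)
L=(P[m]-T[:3,3])@T[:3,:3]; print(m.sum(),np.median(P[m][:,2]))
y=L[:,1];z=L[:,2]
print('z range',np.percentile(z,[0.5,99.5]))
for a in np.arange(-80,80,20):
    k=(z>a)&(z<a+20)
    if k.sum()>20: print(a,k.sum(),np.percentile(y[k],[1,50,99]).round(2))
E
```

```text
[0.34333632 0.49752665 0.76007367]
19.72949714866807 [ 0.26295281 -0.11128913  0.36978734] 18.2167
14887 102.86099144789884
z range [-77.09027208  57.38617656]
-80 2850 [-9.11  0.73 10.46]
-60 2904 [-9.09  0.73 10.41]
-40 2600 [-9.16  0.74 10.35]
-20 3076 [-23.22   0.74  24.3 ]
0 1517 [-9.37  0.75 10.49]
20 454 [-9.25  0.33 10.36]
40 1486 [-9.54  0.32 10.26]
```

View pics/w4.png

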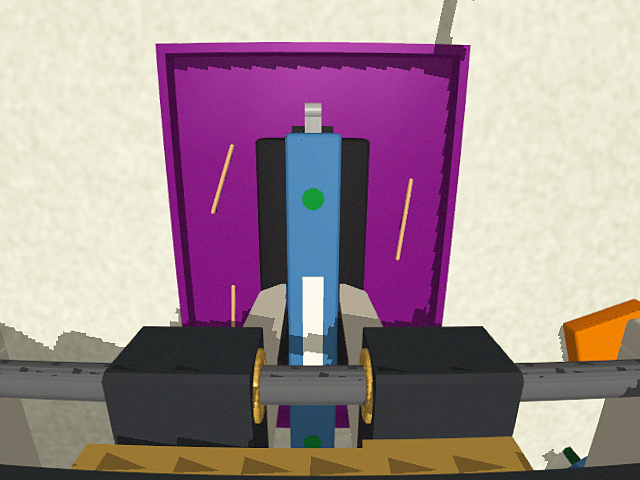

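```bash
python3 - <<'E'
import numpy as np,cv2
from h import pts
for n in('w1','w2','top'):
    p=np.load(f'/tmp/{n}.npy',allow_pickle=True).item(); P,u,v=pts(p); rgb=p['pixels'][v,u].astype(int)
    c=[]
    for s in(-1,1):
        e=[]
        for t in(-1,1):
            q=P[(P[:,2]>102.5)&(P[:,2]<109)&(abs(P[:,0]-543.4)<40)&((P[:,1]-179.5)*s>62)&((P[:,1]-179.5)*s<86)&((P[:,0]-543.4)*t>0)&(rgb.max(1)<110)]
            e.append((np.median(q,axis=0),np.percentile(q[:,0],[3,97]),np.percentile(q[:,1],[2,98]),len(q)))
        print(n,s,[ (k[0].round(1).tolist(),k[1].round(1).tolist(),k[2].round(1).tolist(),k[3]) for k in e])
    Q=P[(abs(P[:,2]-45)<5)&(abs(P[:,0]-542)<90)&(abs(P[:,1]-178)<140)]
    print(cv2.minAreaRect(Q[:,:2].astype(np.float32)))
E
```

```text
w1 -1 [([527.8, 105.8, 104.6], [524.1, 530.6], [94.0, 117.2], 193), ([563.0, 105.4, 104.6], [559.7, 566.5], [94.4, 116.8], 187)]
w1 1 [([523.8, 253.7, 104.6], [520.5, 527.5], [242.2, 264.5], 270), ([559.2, 254.0, 104.5], [555.8, 562.5], [242.2, 264.8], 269)]
((543.335693359375, 179.51052856445312), (149.0092010498047, 239.79945373535156), 1.3930468559265137)
  return _methods._mean(a, axis=axis, dtype=dtype,
  ret = um.true_divide(
Traceback (most recent call last):
IndexError: index -1 is out of bounds for axis 0 with size 0
```

```bash
cat >> h.py <<'E'
UX,UY=542.75,179.5
E
python3 - <<'E'
from h import *
servo_line([497,-143.4,215],down(0.172),velocity=200)
o=observe();print(o['wrist_force'],o['moment'])
c=W(0.9)
move_to([c[0],c[1],225],Q0)
servo_line([c[0],c[1],174],Q0,velocity=150)
for z in list(range(168,124,-6))+[122,120,118,117,116,115,114,113]:
    servo_line([c[0],c[1],z],Q0,velocity=60)
    o=observe();f=o['wrist_force'];print(z-77,np.round(f,1),np.round(o['moment'],2),np.round(o['position']-[c[0],c[1],z],2),round(o['clock'],2))
    if f[2]>6 or np.hypot(f[0],f[1])>15: print('STOP');break
s=snapshot('side'); save(s,'s5.png')
E
```

```text
[ 0.62558278  0.84112245 -4.15734589] [-0.08397076  0.08072178 -0.00590215]
91 [ 0.6  0.  -3.9] [-0.11  0.09 -0.05] [0.34 0.   0.6 ] 21.07
85 [-0.1  0.3 -3.1] [-0.06  0.08 -0.01] [-0.33 -0.03 -0.46] 21.32
79 [-0.2  0.4 -3.8] [-0.08  0.05  0.01] [-0.31 -0.04 -0.63] 21.57
73 [ 1.   0.2 -3.1] [-0.03 -0.04  0.05] [-0.15 -0.06 -0.57] 21.82
67 [ 0.3  0.2 -3.9] [-0.07 -0.09  0.02] [-0.2  -0.07 -0.55] 22.07
61 [ 0.4 -0.5 -3.8] [-0.01 -0.12  0.01] [-0.2  -0.09 -0.56] 22.32
55 [ 0.7 -0.4 -4.1] [-0.12 -0.11  0.06] [-0.22 -0.06 -0.54] 22.57
49 [ 1.  -0.  -3.6] [-0.05 -0.14  0.02] [-0.24 -0.07 -0.56] 22.82
45 [ 1.8  0.9 -3.5] [-0.02 -0.04  0.03] [-0.23 -0.05 -0.35] 23.07
43 [ 1.6  1.5 -3.7] [-0.05 -0.    0.03] [-0.17 -0.01 -0.16] 23.32
41 [-0.4 -1.  -3.7] [-0.06 -0.01  0.01] [-0.14  0.   -0.18] 23.57
40 [ 0.5 -0.2 -3.5] [-0.    0.07  0.04] [-0.1  -0.01 -0.12] 23.82
39 [ 0.2  0.5 -2.4] [-0.03  0.04  0.  ] [0.15 0.03 0.15] 24.07
38 [-0.6 -1.8  1.1] [0.02 0.16 0.07] [ 0.36 -0.04  0.54] 24.32
37 [-1.8 -2.6  5.2] [0.01 0.42 0.2 ] [ 0.58 -0.02  0.99] 24.57
36 [-2.9 -3.5  9. ] [-0.1   0.75  0.23] [0.84 0.01 1.66] 24.82
STOP
```

View pics/s5.png

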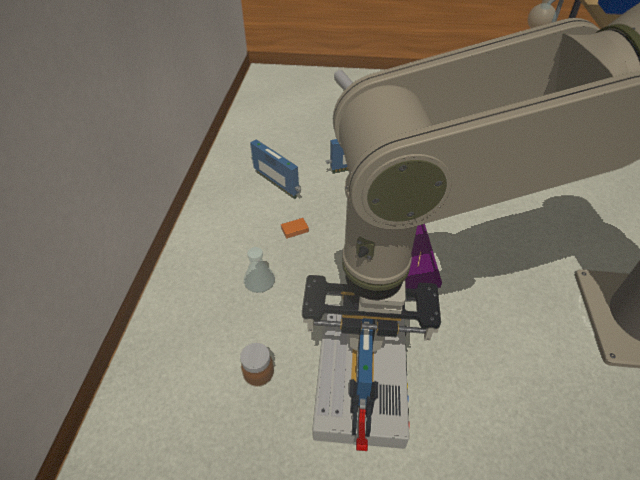

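```bash
python3 - <<'E'
from h import *
c=W(0.9)
servo_line([c[0],c[1],116],Q0,velocity=60); print(observe()['wrist_force'])
open_jaws(); pause(0.4)
servo_line([c[0],c[1],250],Q0,velocity=200)
p=snapshot('wrist'); save(p,'w6.png'); np.save('/tmp/w6.npy',p,allow_pickle=True)
P,u,v=pts(p); rgb=p['pixels'][v,u].astype(int)
blue=(rgb[:,2]>rgb[:,0]+30)&(P[:,2]>125)&(P[:,2]<145)&(abs(P[:,0]-543)<25)&(abs(P[:,1]-180)<95)
Q=P[blue];A=np.c_[Q[:,1]-180,np.ones(len(Q))]; print(len(Q),np.linalg.lstsq(A,Q[:,2],rcond=None)[0],cv2.minAreaRect(Q[:,:2].astype(np.float32)))
red=(rgb[:,0]>110)&(rgb[:,1]<60)&(rgb[:,2]<70)&(P[:,2]>30)&(P[:,2]<140)&(abs(P[:,0]-UX)<30)
for k in(-1,1):
    Q=P[red&((P[:,1]-UY)*k>0)];
    if len(Q)>4: print(k,len(Q),np.round(np.percentile(Q,[1,50,99],axis=0),1).tolist())
o=observe();print(o['wrist_force'],o['clock'])
E
```

```text
[ 0.39710183  0.39754769 -2.09332315]
4567 [1.30726513e-02 1.35764661e+02] ((542.21337890625, 180.2982177734375), (20.347219467163086, 155.0550079345703), 1.522936224937439)
-1 15 [[543.0, 44.2, 77.8], [545.4, 46.7, 88.2], [549.8, 65.1, 90.1]]
1 1152 [[532.2, 278.9, 75.3], [540.0, 317.4, 91.5], [546.7, 337.2, 102.6]]
[-0.28252817 -0.46600112 -0.90472787] 27.6167
```

View pics/w6.png

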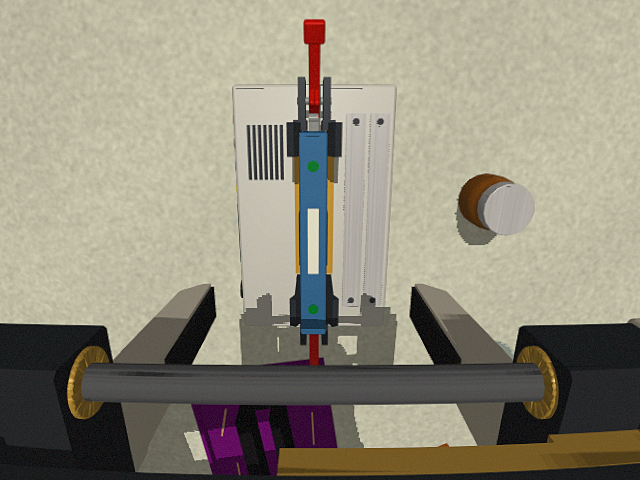

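```bash
cat >> h.py <<'E'
def pin(th): return 104+62*np.sin(th)+6*np.cos(th)+HF, 67+62*np.cos(th)-6*np.sin(th)-12
def tget(o):
    p=o['position']; ly=abs((p[1]-UY)*np.cos(PH)-(p[0]-UX)*np.sin(PH)); 
    g=np.linspace(-.2,1.1,1301); return g[np.argmin(abs(pin(g)[0]-ly))]
def approach(s,th,gap=8):
    ly,z=pin(th); o=observe(); p=o['position']; cur=(p[1]-UY)
    if p[2]<150 or cur*s<0:
        goto(np.sign(cur)*max(abs(cur)+4,130),max(150,p[2]),400)
        goto(s*(ly+gap+4),158,450)
    goto(s*(ly+gap),z,250)
def pushin(s,t0,t1,step=0.1,v=50,lim=20):
    n=max(1,int(np.ceil((t0-t1)/step-1e-6)))
    for th in np.linspace(t0,t1,n+1)[1:]:
        ly,z=pin(th); goto(s*ly,z,v); fy,fz,o=F()
        print('s %d cmd %.3f act %.3f fy %.1f fz %.1f t %.2f'%(s,th,tget(o),fy,fz,o['clock']))
        if np.hypot(fy,fz)>lim: print('limit');return th
    return th
E
python3 - <<'E'
from h import *
grab(20)
goto(165,200,300)
approach(1,1.0); print(F()[:2],observe()['clock'])
pushin(1,1.05,0.5,0.11)
E
```

```text
(np.float64(0.34583373521067945), np.float64(1.2270016898608982)) 30.4
s 1 cmd 0.940 act 1.016 fy 6.5 fz 5.0 t 30.76
s 1 cmd 0.830 act 0.891 fy 6.6 fz 4.8 t 31.04
s 1 cmd 0.720 act 0.769 fy 6.5 fz 4.4 t 31.32
s 1 cmd 0.610 act 0.649 fy 5.8 fz 4.4 t 31.61
s 1 cmd 0.500 act 0.537 fy 6.3 fz 4.9 t 31.89
```

```bash
python3 - <<'E'
from h import *
approach(-1,1.0,7); print(F()[:2],observe()['clock'])
pushin(-1,1.0,0.4,0.12)
approach(1,0.52,6); print(F()[:2],observe()['clock'])
pushin(1,0.5,0.28,0.08)
E
```

```text
(np.float64(0.1686900618125264), np.float64(1.2080069293531666)) 33.4833
s -1 cmd 0.880 act 0.942 fy -11.3 fz 7.3 t 33.88
s -1 cmd 0.760 act 0.800 fy -8.9 fz 6.1 t 34.18
s -1 cmd 0.640 act 0.662 fy -6.5 fz 5.1 t 34.48
s -1 cmd 0.520 act 0.526 fy -3.8 fz 3.9 t 34.78
s -1 cmd 0.400 act 0.424 fy -8.8 fz 3.4 t 35.08
(np.float64(0.6997392023413612), np.float64(0.4299304699079257)) 36.5167
s 1 cmd 0.427 act 0.445 fy 4.6 fz 0.3 t 36.89
s 1 cmd 0.353 act 0.376 fy 5.0 fz -0.9 t 37.14
s 1 cmd 0.280 act 0.302 fy 5.8 fz -0.6 t 37.39
```

```bash
python3 - <<'E'
from h import *
approach(-1,0.42,6); pushin(-1,0.4,0.22,0.06)
approach(1,0.30,6); pushin(1,0.28,0.14,0.07)
p=W(30); 
E
```

```text
s -1 cmd 0.340 act 0.347 fy -4.5 fz 0.3 t 39.16
s -1 cmd 0.280 act 0.286 fy -4.1 fz 1.5 t 39.41
s -1 cmd 0.220 act 0.226 fy -3.5 fz 0.1 t 39.66
s 1 cmd 0.210 act 0.213 fy 1.4 fz 1.5 t 41.39
s 1 cmd 0.140 act 0.149 fy 4.2 fz 3.1 t 41.64
```

```bash
python3 - <<'E'
from h import *
goto(135,150,400); goto(60,250,400)
p=snapshot('wrist'); save(p,'w7.png'); np.save('/tmp/w7.npy',p,allow_pickle=True)
P,u,v=pts(p); rgb=p['pixels'][v,u].astype(int)
blue=(rgb[:,2]>rgb[:,0]+30)&(P[:,2]>110)&(P[:,2]<145)&(abs(P[:,0]-543)<25)&(abs(P[:,1]-180)<95)
Q=P[blue];A=np.c_[Q[:,1]-180,np.ones(len(Q))]; print(len(Q),np.linalg.lstsq(A,Q[:,2],rcond=None)[0],cv2.minAreaRect(Q[:,:2].astype(np.float32)))
print(observe()['clock'])
s=snapshot('side'); save(s,'s7.png')
cv2.imwrite('pics/s7z.png',cv2.cvtColor(cv2.resize(s['pixels'][250:460,290:440],None,fx=2.8,fy=2.8,interpolation=cv2.INTER_CUBIC),cv2.COLOR_RGB2BGR))
E
```

```text
1797 [-4.04801974e-02  1.29154499e+02] ((542.2100219726562, 196.259033203125), (19.702239990234375, 126.99430084228516), 1.0774568319320679)
42.4083
```

View pics/w7.png

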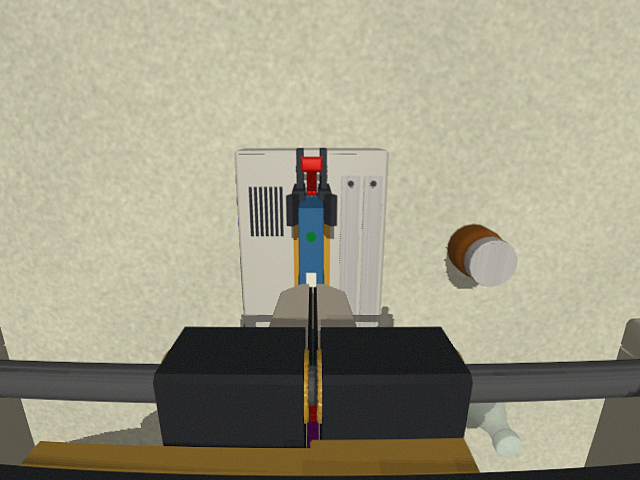

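View pics/s7z.png

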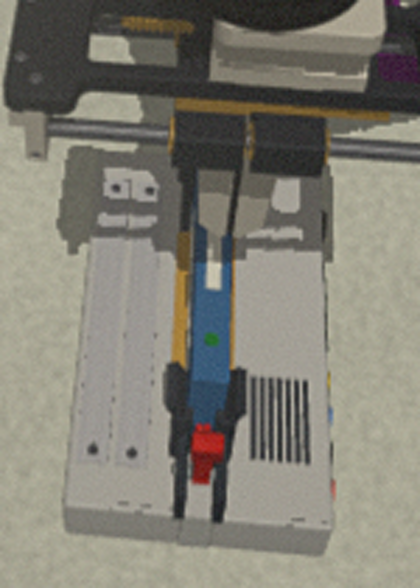

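```bash
python3 - <<'E'
import numpy as np
from h import pts
for n in('w6','w7'):
    p=np.load(f'/tmp/{n}.npy',allow_pickle=True).item();P,u,v=pts(p); rgb=p['pixels'][v,u].astype(int)
    b=(rgb[:,2]>rgb[:,0]+30)&(P[:,2]>105)&(P[:,2]<145)&(abs(P[:,0]-543)<25)&(abs(P[:,1]-180)<95)
    Q=P[b]
    for a in range(90,270,12):
        q=Q[(Q[:,1]>=a)&(Q[:,1]<a+12)]
        if len(q)>10: print(n,a,len(q),np.percentile(q[:,2],[5,25,50,75,95]).round(1))
E
```

```text
w6 102 308 [133.8 134.4 134.9 135.3 136. ]
w6 114 301 [134.2 134.7 135.1 135.5 136.1]
w6 126 334 [134.2 134.8 135.2 135.5 136.1]
w6 138 364 [134.1 134.8 135.3 135.7 136.3]
w6 150 281 [134.3 134.9 135.4 135.9 136.5]
w6 162 243 [134.3 135.1 135.5 136.1 136.7]
w6 174 258 [134.2 135.2 135.7 136.2 136.9]
w6 186 268 [133.1 135.5 135.9 136.4 137.1]
w6 198 337 [135.  135.7 136.2 136.6 137.3]
w6 210 455 [135.2 135.8 136.2 136.7 137.3]
w6 222 448 [135.3 135.9 136.4 136.9 137.5]
w6 234 452 [135.4 136.1 136.6 137.1 137.9]
w6 246 518 [135.5 136.3 136.8 137.3 137.9]
w7 186 23 [123.8 127.  127.4 128.3 128.5]
w7 198 240 [126.2 127.2 127.7 128.1 128.8]
w7 210 341 [126.5 127.2 127.7 128.2 128.8]
w7 222 345 [126.4 127.1 127.6 128.1 128.7]
w7 234 318 [126.4 127.  127.5 128.1 128.8]
w7 246 378 [126.4 127.  127.5 127.9 128.5]
w7 258 168 [106.8 112.5 120.6 126.  127.5]
```

```bash
python3 - <<'E'
from h import *
goto(-60,200,400); goto(-130,160,400)
approach(-1,0.23,6); pushin(-1,0.22,0.08,0.07,40)
approach(1,0.15,6); pushin(1,0.14,0.05,0.045,40)
E
```

```text
s -1 cmd 0.150 act 0.145 fy -3.3 fz 3.1 t 44.04
s -1 cmd 0.080 act 0.081 fy -3.5 fz 3.5 t 44.30
s 1 cmd 0.095 act 0.096 fy 1.7 fz 1.4 t 46.00
s 1 cmd 0.050 act 0.060 fy 4.9 fz 3.5 t 46.25
```

```bash
python3 - <<'E'
from h import *
approach(-1,0.08,5); pushin(-1,0.08,-0.04,0.02,30,17)
approach(1,0.06,5); pushin(1,0.05,-0.07,0.02,30,17)
E
```

```text
s -1 cmd 0.060 act 0.055 fy -1.1 fz 1.2 t 47.91
s -1 cmd 0.040 act 0.046 fy -4.1 fz 3.3 t 48.16
s -1 cmd 0.020 act 0.031 fy -6.3 fz 4.7 t 48.41
s -1 cmd 0.000 act 0.014 fy -5.7 fz 4.1 t 48.66
s -1 cmd -0.020 act 0.001 fy -8.9 fz 3.5 t 48.91
s -1 cmd -0.040 act -0.012 fy -10.4 fz 4.4 t 49.16
s 1 cmd 0.030 act 0.031 fy 0.8 fz 2.0 t 50.83
s 1 cmd 0.010 act 0.022 fy 4.9 fz 3.4 t 51.08
s 1 cmd -0.010 act 0.005 fy 5.1 fz 3.6 t 51.33
s 1 cmd -0.030 act -0.013 fy 6.1 fz 4.4 t 51.58
s 1 cmd -0.050 act -0.031 fy 6.7 fz 3.3 t 51.83
s 1 cmd -0.070 act -0.044 fy 9.4 fz 4.9 t 52.08
```

```bash
python3 - <<'E'
from h import *
pushin(1,-0.07,-0.17,0.015,25,17)
approach(-1,0.0,5); pushin(-1,-0.02,-0.14,0.02,25,17)
E
```

```text
s 1 cmd -0.084 act -0.050 fy 10.1 fz 3.8 t 52.33
s 1 cmd -0.099 act -0.061 fy 12.0 fz 4.3 t 52.58
s 1 cmd -0.113 act -0.069 fy 12.1 fz 5.3 t 52.83
s 1 cmd -0.127 act -0.076 fy 14.6 fz 5.1 t 53.08
s 1 cmd -0.141 act -0.080 fy 15.8 fz 8.6 t 53.33
limit
s -1 cmd -0.040 act -0.009 fy -10.1 fz -1.3 t 55.06
s -1 cmd -0.060 act -0.018 fy -14.1 fz -0.4 t 55.31
s -1 cmd -0.080 act -0.027 fy -16.6 fz 1.2 t 55.56
s -1 cmd -0.100 act -0.037 fy -19.6 fz 2.0 t 55.81
limit
```

```bash
python3 - <<'E'
from h import *
goto(-122,130,200); goto(-130,160,400); goto(30,262,450)
p=snapshot('wrist'); save(p,'w8.png')
P,u,v=pts(p); rgb=p['pixels'][v,u].astype(int)
b=(rgb[:,2]>rgb[:,0]+30)&(P[:,2]>105)&(P[:,2]<145)&(abs(P[:,0]-543)<25)&(abs(P[:,1]-180)<95)
Q=P[b]
for a in range(90,270,24):
    q=Q[(Q[:,1]>=a)&(Q[:,1]<a+24)]
    if len(q)>10: print(a,len(q),np.percentile(q[:,2],[25,50,75]).round(1))
t=P[(abs(P[:,2]-45)<5)&(abs(abs(P[:,0]-543)-45)<20)&(abs(P[:,1]-220)<30)];print('unit top',np.median(t[:,2]))
red=(rgb[:,0]>110)&(rgb[:,1]<60)&(rgb[:,2]<70)&(P[:,2]>30)&(P[:,2]<140)&(abs(P[:,0]-UX)<30)
for k in(-1,1):
    Q=P[red&((P[:,1]-UY)*k>0)&(P[:,2]>120)]
    if len(Q)>4: print(k,len(Q),np.round(np.percentile(Q,[1,50,99],axis=0),1).tolist())
print(observe()['clock'],F()[:2])
E
```

```text
162 326 [124.2 124.7 125.1]
186 454 [124.2 124.7 125.2]
210 681 [124.3 124.7 125.3]
234 705 [124.3 124.7 125.2]
258 83 [113.4 121.3 124.7]
unit top 45.33455299626149
1 301 [[533.3, 276.5, 126.8], [540.9, 281.8, 129.5], [548.5, 287.1, 131.3]]
56.9333 (np.float64(-1.3194128805485354), np.float64(0.1300307530513678))
```

View pics/w8.png

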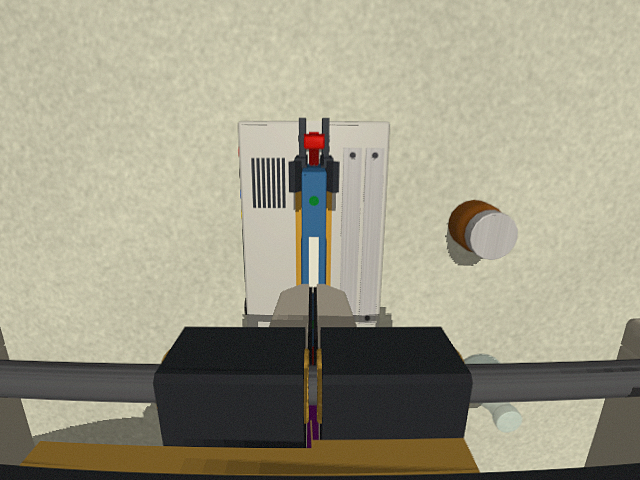

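```bash
python3 - <<'E'
from h import *
p=W(230); move_to([p[0]-200,p[1],300],Q0)
for n in('side','top'):
    p=snapshot(n); save(p,n+'9.png')
    P,u,v=pts(p); rgb=p['pixels'][v,u].astype(int)
    red=(rgb[:,0]>110)&(rgb[:,1]<60)&(rgb[:,2]<70)&(P[:,2]>30)&(P[:,2]<140)&(abs(P[:,0]-UX)<30)
    for k in(-1,1):
        Q=P[red&((P[:,1]-UY)*k>0)&(P[:,2]>120)]
        if len(Q)>4: print(n,k,len(Q),np.round(np.percentile(Q,[1,50,99],axis=0),1).tolist())
    b=(rgb[:,2]>rgb[:,0]+30)&(P[:,2]>118)&(P[:,2]<145)&(abs(P[:,0]-543)<25)
    Q=P[b]
    for a in range(90,270,24):
        q=Q[(Q[:,1]>=a)&(Q[:,1]<a+24)]
        if len(q)>10: print(a,len(q),np.percentile(q[:,2],[25,50,75]).round(1))
    f=2.8; c=p['pixels'][250:460,290:440] if n=='side' else p['pixels'][240:350,110:300]
    cv2.imwrite(f'pics/{n}9z.png',cv2.cvtColor(cv2.resize(c,None,fx=f,fy=f,interpolation=cv2.INTER_CUBIC),cv2.COLOR_RGB2BGR))
print(observe()['clock'])
E
```

```text
side -1 64 [[538.9, 70.8, 120.4], [545.7, 78.5, 129.3], [553.0, 81.4, 132.3]]
side 1 68 [[533.3, 277.4, 127.9], [540.5, 282.5, 130.0], [547.6, 286.5, 131.9]]
90 54 [124.8 125.5 126. ]
114 130 [124.9 125.6 126.1]
138 128 [124.8 125.4 126. ]
162 82 [124.5 125.3 126. ]
186 108 [124.4 125.2 125.7]
210 177 [124.7 125.5 126. ]
234 186 [124.5 125.4 125.9]
258 35 [120.1 123.1 124.3]
top -1 28 [[538.0, 69.2, 126.4], [543.9, 72.6, 129.6], [550.0, 76.8, 132.3]]
top 1 31 [[531.6, 276.4, 127.4], [539.2, 280.1, 129.4], [545.4, 284.0, 132.0]]
90 75 [123.4 124.1 125.4]
114 111 [123.8 124.4 125.3]
138 104 [123.2 124.3 125.6]
162 65 [123.6 124.9 125.7]
186 73 [123.  124.1 124.9]
210 122 [123.2 124.5 125.4]
234 107 [123.3 124.1 125.1]
58.1417
```

View pics/side9z.png

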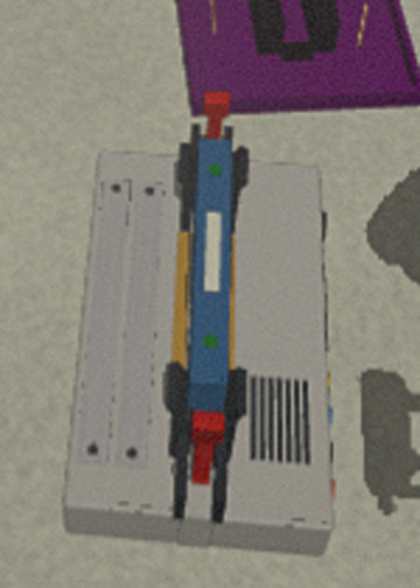

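View pics/top9z.png

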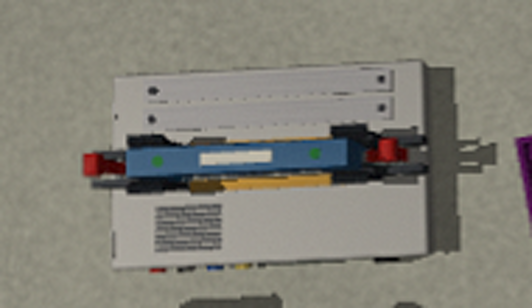

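```bash
python3 - <<'E'
from h import *
close_job()
E
```

```text
the job is handed in; nothing more can be done
```

I seated the module in the connector and handed the job in at about 58 s of the 72 s allowed. `close_job` gave no verdict, so what follows rests on my own measurements.

- **Levers out and module in:** I pushed both levers out to about 1.0 rad. I then took the module from the purple stand, the one nearest the base, and let it down into the guides. It rested at about 38 mm and I released it there.
- **Drawing it home:** I swung the levers in alternately in small steps, without touching the module. The resultant wrist force during the pushes stayed at or below about 20 N at the readings, which I took after each step. At the end it rose to 18 N on lever a and 20 N on lever b. I stopped at my own force limit; the levers were still giving slightly (about 0.01 rad per step).
- **Module at the end:** The top of the case measured 124 to 125.5 mm in all three cameras, against 125 mm for home. It was level along its length.
- **Levers at the end:** Both measured slightly past upright, at about -0.02 to -0.06 rad.
- **Clearances:** The arm was clear of everything. I never went near the flask, jar or carton, but I did not re-measure where they stood.

**Disagreements between checks:**
- The cameras differ by 2 to 3 mm on where the unit's centre is. The lever angles are therefore only good to about 0.03 rad each, though their average is better.
- Partway through, one fit showed the module tilted by 0.04 rad. It had wrongly included the module's end face; measuring the top face alone showed it level.
- The force while drawing the module down was lower than the 8 to 15 N expected, at about 3 to 9 N. A mid-way picture showed that the module was going down.

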